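Switch the stall amplifier off and fit its battery

ROBOT

A 6-joint arm with a two-finger parallel gripper is mounted at the origin on the work surface. World frame = base frame: x ahead of the robot, y to its left, z up, the work surface at z = 0. Lengths are in m, angles in degrees, forces in N, time in s.
With the tool pointing down it reaches from about 0.35 to 0.875 m from the base axis. Payload 4.2 kg.
Tool frame: the origin (TCP) lies on the centre line of the jaws, within the pads' length; the fingertips stand 25 mm ahead of it and the grasp point (between the pads) lies 6 mm ahead of it; z points along the fingers, y is the line along which they close (so a half turn about z gives the same grasp; the last joint's range is limited). The gripper opens to 87 mm and grips with 3 to 60 N. Pads are 19 mm wide; open, the fingers measure 117 mm over their backs; the gripper's body (75 mm by 190 mm) begins 51 mm behind the grasp point.
Start: joints at [79.847, 22.042, 0.453, 0, -68.411, -14.817], TCP at [0.264, 0.567, 0.248] pointing down, gripper open.
Joint ranges: [-179.83, 179.83], [-69.29, 118.12], [-61.27, 80.66], [-181.25, 117.63], [-171.15, -9.14], [-177.46, 177.46]. Speed limits (degrees/s): [159.86, 159.86, 180, 180, 180, 180].

INTERFACE

Orientations are given as a 3x3 rotation matrix whose columns are the frame's x, y, z axes.
In Python, from station import r gives the robot as it stands.
- The arm moves only by the tool move_arm, never from a script. Its argument "series" is a list of rows, each an object with "grip": the opening, from 0 (shut) to 1 (fully open); "xyz": the shift along the tool's x, y, z in mm, a list of three; "angular": the turn, a rotation vector about the tool's x, y, z in rad, a list of three. A call has 1 to 10 rows; each row is the pose to reach, as a shift and turn from the pose commanded when the call began, along the tool's axes at that moment; what a row does not reach only later rows make up. A row lasts 1/10 s, in which the tool goes at most 50 mm and 8.59 degrees, less where a joint would pass 70% of its speed; a pose out of reach is approached as far as the arm can. A call with a gripper value outside its range is refused whole. The fingers move at their own pace and stop on an object; the grip force is fixed at half the most. Time passes only in rows, so rows that repeat a pose let the fingers close. It gives the time, the measured TCP pose, the force, the opening and the grip force at its end, in the units of the state.
- r.sense(): the state, without advancing time (a new reading comes with each control period).
- r.capture(name): name is "scene" or "top"; returns a dict with "img" (420x560x3 uint8, red, green, blue), "camera_matrix" (3x3 intrinsics, pixels), "rvec" (rotation vector, rad) and "tvec" (3), from world to camera coordinates, as OpenCV has them. Camera axes: x right, y down, z forward; pixel columns grow to the right and rows downward; lengths in m; the calibration is good to about 2 mm. A picture is of the moment at which its call begins. There is no depth.
- r.finish_job(): hands the job in; it is judged then, once.
The state is a dict: "time_s": time; "joints": joint angles; "joint_velocities": joint speeds; "effort": joint torques, N m; "tcp_pos": TCP position; "ee_rot": TCP orientation; "wrist_force": force on the tool from outside, world axes, zero at the start; "moment": the same for the moment, N m; "gripper_width": opening from 0.0 (shut) to 1.0 (fully open); "gripper_force": force on a finger pad.
Only numpy, scipy, OpenCV 4.12 (cv2) and the standard library are available. Lean on these libraries where they do the work, as an engineer would, in place of code of your own. Each camera call takes 0.05 s, during which the arm holds its last target. There are 200 camera calls.

TASK

Turn the large volume knob on the amplifier's sloping panel fully anticlockwise to its end stop (off), and only then pick up the black battery block and fit it, upright, into the rectangular bay in the flat deck beside the panel, one end first if that helps, until it sits flat on the bay floor. Keep hold of the block until it is well down in the bay rather than dropping it in, then let go and move clear. Leave the small tone knob and the other goods on the table as they are.

Things in the scene. Friction and masses are not known exactly. Their poses are not given: they have to be found in the camera images.
- volume_grip (a point): Point on the axis of the large volume knob, a black disc 68 mm across with a straight grip bar 64 mm long, 16 mm wide. Bar top 15 mm above this point, disc top 23 mm and panel 32 mm below it. It turns with the knob: x along the bar to its white pointer mark, z along the axis out of the panel, leaning 30 degrees from vertical towards the front of the amplifier (the robot's side).
- volume (a joint): Volume knob angle, rad: 0 is the anticlockwise end stop (off); it grows clockwise, looking at the panel, to 4.7. Turning off is a positive turn about z of volume_grip. Starts between 0.9 and 1.9, turns with 0.06 N m, stays where it is left.
- tone_top (a point): Pointer end of the small tone knob (28 mm across, 21 mm high), 10 mm off its axis. The knob sits on the same panel, 97 mm to the left (amplifier +y) of the volume knob. Leave as found.
- amp: Grey metal amplifier fixed to the table, 180 mm (x, front to back) by 340 mm (y). Origin at the centre of its underside, axes as point bay. Right 140 mm: flat deck 60 mm high, bay centre at y -100 mm. Left 200 mm: sloping panel from 30 mm high in front to 134 mm at the back, volume knob axis meeting it at x 0, y +35 mm, 82 mm high.
- bay (a point): Centre of the floor of the battery bay, a pocket 114 mm (x) by 54 mm (y), 24 mm deep, mouth chamfered 4 mm, in the amplifier's flat deck. Floor 36 mm and deck 60 mm above the table. z up, x along the bay's long side and away from the robot (the amplifier's back), y left.
- battery_center (a point): Centre of the loose battery block, 110 mm (x) by 50 mm (y) by 70 mm high (z), black with a thin grey band, 0.28 to 0.52 kg, standing upright on the table left or right of the amplifier. Seated, its centre is 35 mm above the bay floor, its top 46 mm above the deck, 2 mm play each side; either end may face front.
- casket: Bystander: dark wooden box with a brass seam, 130 x 85 x 45 mm, on the other side of the amplifier from the battery. Origin at the centre of its underside.
- bowl: Bystander: brass bowl, 120 mm across, 55 mm high, to one side of the amplifier. Origin at the centre of its underside.
- figure: Bystander: turned wooden figure, 70 mm across, 137 mm high, to one side of the amplifier. Origin at the centre of its underside.
Things that resemble listed ones, but are neither listed nor needed, are in the scene too. Of the things that look like the part that bears battery_center, the largest one is meant.

How it is judged (in metres and radians):
On the way:
1. the volume knob is turned off, to its end stop, while the battery is still out of the bay (value of joint volume below 0.08 rad and not (horizontal distance between battery_center and bay below 0.05 m and z of battery_center in the frame of bay below 0.055 m)), for 0.2 s.
At the end, for the whole second after the job is handed in: The volume knob rests within 0.08 rad of its anticlockwise stop; the battery stands in the bay, its centre within 5 mm of the bay's centre line and 31 to 38.5 mm above the bay floor, upright within 0.05 rad, released and at rest (value of joint volume below 0.08 rad and horizontal distance between battery_center and bay below 0.005 m and z of battery_center in the frame of bay between 0.031 and 0.0385 m and angle between battery_center's own z axis and vertical below 0.05 rad and linear speed of battery below 0.02 m/s); the robot touches nothing.
It fails at once if the battery enters the bay while the volume knob is on (over 0.15 rad) ((horizontal distance between battery_center and bay below 0.05 m and z of battery_center in the frame of bay below 0.055 m) and value of joint volume above 0.15 rad).
It fails at once if the battery is let go over the bay with its centre more than 55 mm above the bay floor (20 mm above its seat) (horizontal distance between battery_center and bay below 0.05 m and z of battery_center in the frame of bay above 0.055 m and contact force between the fingers and battery below 0.05 N).
It fails at once if the tone knob is turned (its pointer end moved more than 4 mm) (distance of tone_top from where it was at the start of the episode above 0.004 m).
It fails at once if another of the goods is moved more than 20 mm (distance of any of casket, bowl, figure from where it was at the start of the episode above 0.02 m).
It also fails if it takes over 70 s, if anything falls off the work surface, if the arm or the gripper's body presses on something with over 40 N, if the wrist force passes 120 N, or if a joint passes its speed limit or range.

## Working session

There is one attempt and no reset: what is moved stays moved. The work goes in short steps, Python scripts to look and compute and a tool call to move; the robot and the scene stay as the last step left them, time stands still between calls to the robot, and variables do not carry over. Pictures are saved under pics/ and viewed, at most 10 in all, crops included, and the job is handed in when it is done.

Besides the shell and the picture viewer there is one more tool, called as name(argument=value, ...) on one line, values as JSON. move_arm: Moves the arm, as the interface text tells. Its arguments: {"type":"object","properties":{"series":{"type":"array"}},"required":["series"]}

```bash
mkdir -p pics; python3 - <<'E'
from station import r
import cv2,json,numpy as np
s=r.sense();print({k:np.round(v,3).tolist() for k,v in s.items() if k in('time_s','tcp_pos','ee_rot','gripper_width')})
for n in('scene','top'):
    c=r.capture(n);cv2.imwrite(f'pics/{n}0.png',c['img'][:,:,::-1])
    K=c['camera_matrix'];R=cv2.Rodrigues(np.array(c['rvec'],float))[0];t=np.array(c['tvec'],float).ravel()
    print(n,np.round(K,1).tolist(),'cam at',np.round(-R.T@t,3))
    np.savez(f'cal_{n}.npz',K=K,R=R,t=t)
E
```

```text
{'time_s': 0.0, 'tcp_pos': [0.264, 0.566, 0.246], 'ee_rot': [[0.906, -0.422, -0.001], [-0.422, -0.906, -0.002], [0.0, 0.002, -1.0]], 'gripper_width': 1.003}
scene [[440.1, 0.0, 274.4], [0.0, 440.1, 205.9], [0.0, 0.0, 1.0]] cam at [ 1.423 -0.297  1.102]
top [[443.5, 0.0, 280.5], [0.0, 443.5, 203.9], [0.0, 0.0, 1.0]] cam at [ 0.32  -0.061  1.312]
```

View pics/scene0.png

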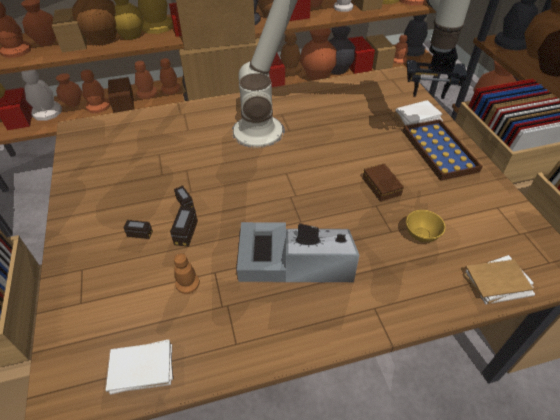

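View pics/top0.png

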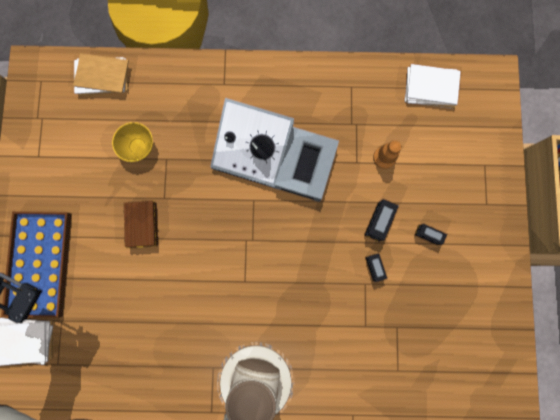

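The top view shows three black blocks: (381,221) the largest, (431,235) and (376,268) smaller. The battery meant is the one at (381,221), right of the amplifier; I'll check it in an enlarged crop.

```bash
python3 - <<'E'
import cv2
a=cv2.imread('pics/top0.png')
for n,(x,y,w,h,k) in {'amp':(205,95,140,110,5),'bat':(355,190,100,100,6)}.items():
    c=cv2.resize(a[y:y+h,x:x+w],None,fx=k,fy=k,interpolation=cv2.INTER_CUBIC)
    for i in range(0,w,10): cv2.putText(c,str(x+i),(i*k,8),0,.3,(0,255,255)); cv2.line(c,(i*k,10),(i*k,16),(0,255,255))
    for i in range(10,h,10): cv2.putText(c,str(y+i),(0,i*k+3),0,.3,(0,255,255)); cv2.line(c,(22,i*k),(28,i*k),(0,255,255))
    cv2.imwrite(f'pics/c_{n}.png',c)
E
```

```text
(no output)
```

View pics/c_amp.png

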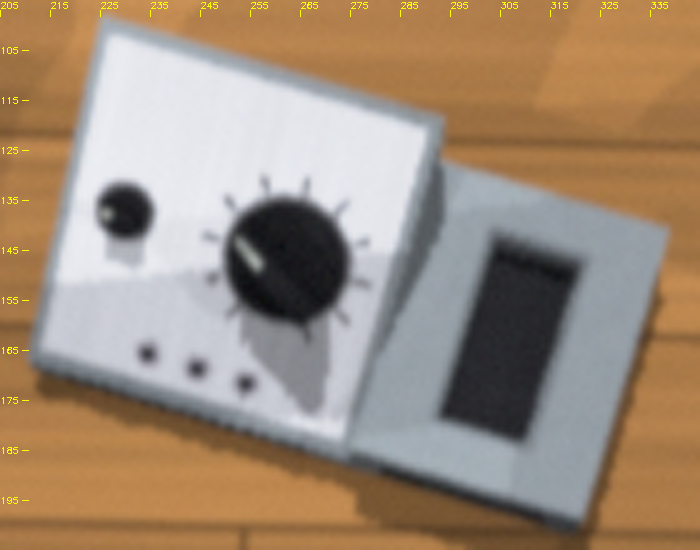

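View pics/c_bat.png

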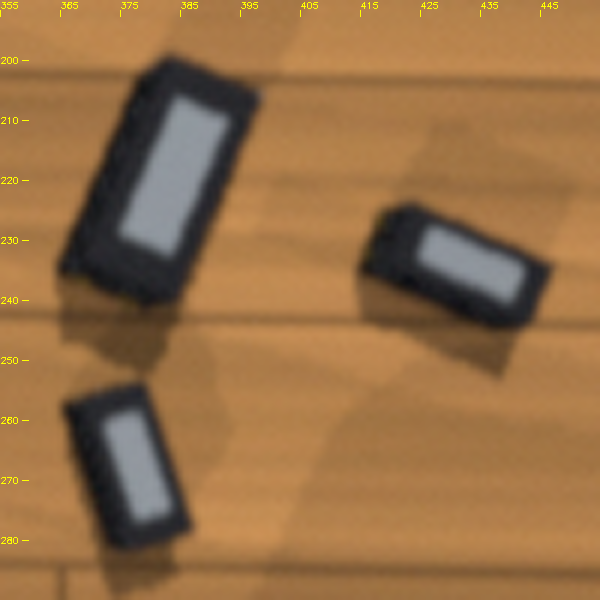

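Crop contents: the amplifier has its volume knob disc at about (262,146), pointer to the upper left at (254,145), tone knob at (229,137) and bay at (307,162). The battery is the large block at (384,219), about twice the size of the other two (432,234) and (376,267), so it is the one meant. Next I fit both poses and check them by overlay in both views.

```bash
cat > h.py <<'E'
import numpy as np,cv2
from scipy.optimize import least_squares,minimize
cal={n:np.load(f'cal_{n}.npz') for n in('scene','top')}
def proj(n,P):
    c=cal[n];q=(np.atleast_2d(P)@c['R'].T+c['t'])@c['K'].T
    return q[:,:2]/q[:,2:]
def rz(a): return np.array([[np.cos(a),-np.sin(a),0],[np.sin(a),np.cos(a),0],[0,0,1]])
def place(p,P): return np.atleast_2d(P)@rz(p[2]).T+[p[0],p[1],p[3] if len(p)>3 else 0]
def box(l,w,h): return np.array([[x*l/2,y*w/2,z*h] for z in(0,1) for x,y in((1,1),(1,-1),(-1,-1),(-1,1))])
E
python3 - <<'E'
from h import *
from scipy.spatial.transform import Rotation
# amp corners: local coords, crop px
L=np.array([[.09,-.17,.06],[-.09,-.17,.06],[.09,.17,.134],[.09,-.03,.134],[-.09,.17,.03],[-.09,-.03,.03]])
n30=np.array([-.5,0,np.sqrt(.75)])
disc=np.array([0,.035,.082])+n30*.009
L=np.vstack([L,disc])
U=np.array([[669,230],[578,522],[105,22],[442,120],[36,364],[345,443],[287,258]])
px=(U+.5)/5-.5+[205,95]
f=least_squares(lambda p:(proj('top',place(p,L))-px).ravel(),[.7,-.05,-.3],loss='soft_l1')
amp=f.x;print('amp',amp[:2].round(4),np.degrees(amp[2]).round(2),'\n',f.fun.reshape(-1,2).round(1).tolist())
B=box(.11,.05,.07)
ims={n:cv2.imread(f'pics/{n}0.png') for n in cal}
def msk(n,x,y,w,h):
    m=np.zeros(ims[n].shape[:2],np.uint8);m[y:y+h,x:x+w]=255
    return m
def hull(n,p):
    m=np.zeros((420*4,560*4),np.uint8);q=cv2.convexHull(((proj(n,place(p,B))+.5)*4-.5).astype(np.float32)).astype(np.int32);cv2.fillConvexPoly(m,q,255)
    return cv2.resize(m,(560,420),interpolation=cv2.INTER_AREA)/255.
roi={'top':(360,195,42,50),'scene':(166,200,36,48)}
tgt={}
for n,(x,y,w,h) in roi.items():
    im=ims[n].astype(float);sat=(im[...,2]-im[...,0]); g=(sat<35).astype(float)
    m=np.zeros_like(g);m[y:y+h,x:x+w]=g[y:y+h,x:x+w];
    k,lab,st,_=cv2.connectedComponentsWithStats(m.astype(np.uint8));j=1+st[1:,4].argmax();tgt[n]=(lab==j).astype(float);print(n,st[j])
for names in(('top',),('scene',),('top','scene')):
    res=minimize(lambda p:sum(np.abs(hull(n,[p[0],p[1],p[2]])-tgt[n]).sum() for n in names),[.58,-.33,-.39],method='Nelder-Mead',options=dict(initial_simplex=[[.58,-.33,-.39],[.6,-.33,-.39],[.58,-.31,-.39],[.58,-.33,-.3]],maxiter=300))
    print('bat',names,res.x.round(4),np.degrees(res.x[2]).round(1),res.fun)
bat=res.x
np.savez('pose.npz',amp=amp,bat=bat)
out=[]
bay=lambda l,w,z:np.array([[x*l/2,-.1+y*w/2,z] for x,y in((1,1),(1,-1),(-1,-1),(-1,1))])
a=np.linspace(0,2*np.pi,40)
e1=np.array([np.sqrt(.75),0,.5]);circ=disc+.034*(np.cos(a)[:,None]*e1+np.sin(a)[:,None]*[0,1,0])
for n,(x,y,w,h) in {'top':(205,95,200,150),'scene':(165,190,200,150)}.items():
    k=4 if n=='top' else 4
    c=cv2.resize(ims[n][y:y+h,x:x+w],None,fx=k,fy=k,interpolation=cv2.INTER_CUBIC)
    for P,col in((place(amp,bay(.114,.054,.036)),(0,0,255)),(place(amp,bay(.122,.062,.06)),(0,255,0)),(place(amp,circ),(0,255,255)),(place(bat,B[:4]),(255,0,255)),(place(bat,B[4:]),(255,255,0)),(place(amp,L[[1,0]]),(0,0,255)),(place(amp,L[[2,3,5,4]]),(0,0,255))):
        q=((proj(n,P)-[x,y]+.5)*k-.5).round().astype(np.int32);cv2.polylines(c,[q],len(q)>2,col,1)
    out.append(c)
cv2.imwrite('pics/ov_top.png',out[0]);cv2.imwrite('pics/ov_scene.png',out[1])
E
```

```text
amp [ 0.6517 -0.038 ] -16.27 
 [[0.3, 0.0], [0.9, -0.1], [-0.8, -1.3], [0.6, -0.3], [-1.9, -0.8], [0.8, 3.2], [-0.6, 1.3]]
top [365 200  33  42 798]
scene [171 200  26  47 838]
bat ('top',) [ 0.541  -0.204  -0.6586] -37.7 1539.2549019607843
bat ('scene',) [ 0.4536 -0.3499 -0.3714] -21.3 149.56470588235294
bat ('top', 'scene') [ 0.4604 -0.3507 -0.3756] -21.5 270.278431372549
```

View pics/ov_top.png

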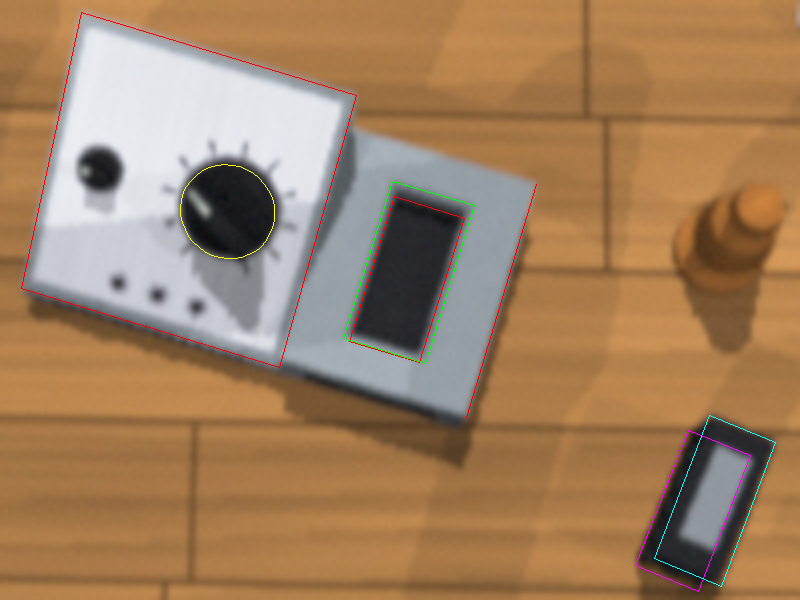

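View pics/ov_scene.png

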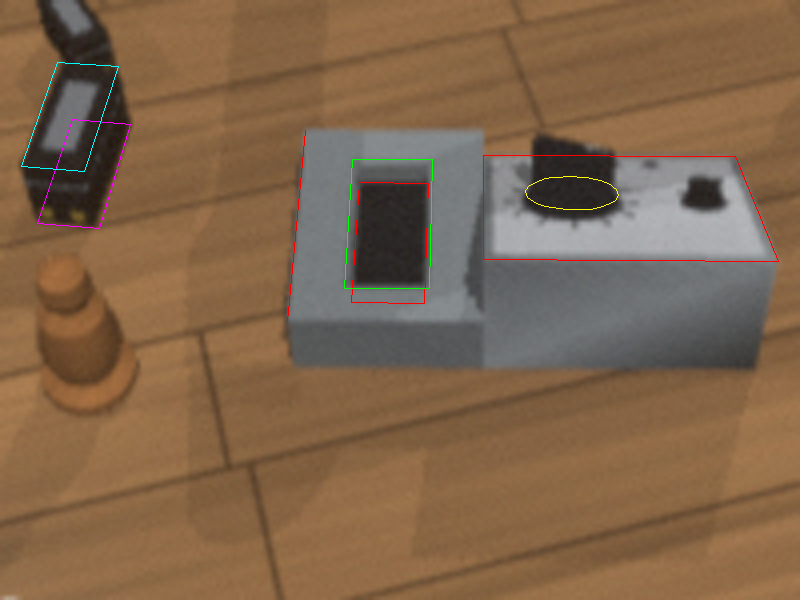

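The battery fit (0.460, -0.351, -21.5°) agrees with both views: its label centre sits in the middle of the cyan top outline. The amplifier fit is pulled off by one misread corner, so I'll refit it with corners from both views.

```bash
python3 - <<'E'
from h import *
n30=np.array([-.5,0,np.sqrt(.75)]);disc=np.array([0,.035,.082])+n30*.009
T=[([.09,-.17,.06],534,184),([-.09,-.17,.06],464,419),([.09,.17,.134],84,18),([.09,-.03,.134],355,97),([-.09,.17,.03],25,288),(disc,230,207)]
S=[([.09,-.17,.06],291,320),([-.09,-.17,.06],306,130),([.09,-.03,.134],484,258),([.09,.17,.134],777,262),([-.09,.17,.03],737,157),([-.09,-.03,.03],484,157),([.09,-.17,0],296,365),([.09,.17,0],757,367),([-.057,-.073,.036],430,183),([-.057,-.127,.036],359,183)]
def mk(D,o): return np.array([d[0] for d in D]),(np.array([d[1:] for d in D])+.5)/4-.5+o
LT,pT=mk(T,[205,95]);LS,pS=mk(S,[165,190])
eT=lambda p:(proj('top',place(p,LT))-pT);eS=lambda p:(proj('scene',place(p,LS))-pS)
for f in(lambda p:eT(p).ravel(),lambda p:eS(p).ravel(),lambda p:np.r_[eT(p).ravel(),eS(p).ravel()]):
    q=least_squares(f,[.65,-.04,-.29],loss='soft_l1',f_scale=.5);print(q.x[:2].round(4),np.degrees(q.x[2]).round(2),q.fun.reshape(-1,2).round(1).tolist())
amp=q.x
bat=np.array([.4604,-.3507,-.3756])
# label centre rays at z=.07
def ray(n,uv,z):
    c=cal[n];d=c['R'].T@np.linalg.inv(c['K'])@[uv[0],uv[1],1];C=-c['R'].T@c['t'];return C+d*(z-C[2])/d[2]
print('bat label top',ray('top',(355+174.5/6-.5,190+176.5/6-.5),.07).round(4),'scene',ray('scene',(165+71/4-.4,190+115/4-.4),.07).round(4))
np.savez('pose.npz',amp=amp,bat=bat)
# knob: grip point, pointer angle
A=rz(amp[2]);n=A@n30;ex=A@[np.sqrt(.75),0,.5];ey=A@[0,1,0]
g=place(amp,np.array([0,.035,.082])+n30*.032)[0];print('grip pt',g.round(4),'axis',n.round(3))
tip=np.array([205,95])+(np.array([[237,236],[262,271]])+.5)/5-.5 # pointer mark outer, inner ends in crop
def onplane(n_,uv,off):
    c=cal[n_];d=c['R'].T@np.linalg.inv(c['K'])@[uv[0],uv[1],1];C=-c['R'].T@c['t'];o=g+n*off;return C+d*((o-C)@n)/(d@n)-o
for uv in tip:
    v=onplane('top',uv,.015);print('mark: r',np.hypot(v@ex,v@ey).round(4),'ang about z from panel up',np.degrees(np.arctan2(v@ey,v@ex)).round(1))
v=onplane('top',tip[0],.015)-onplane('top',tip[1],.015);print('mark dir',np.degrees(np.arctan2(v@ey,v@ex)).round(1))
print('bay floor',place(amp,[0,-.1,.036]).round(4))
E
```

```text
[ 0.651  -0.0387] -16.37 [[0.8, 0.3], [0.6, -0.2], [-0.5, -1.3], [0.5, -0.3], [-0.8, 0.1], [-0.5, 1.4]]
[ 0.6518 -0.0368] -16.29 [[-0.6, 0.0], [0.0, -0.0], [0.2, 0.2], [0.6, -0.4], [-0.0, -0.2], [0.1, -0.5], [-0.3, 0.5], [-0.2, 0.8], [-0.2, -0.2], [0.3, -0.2]]
[ 0.6515 -0.0373] -16.35 [[0.3, 0.1], [0.1, -0.4], [-1.1, -1.5], [-0.1, -0.5], [-1.3, -0.1], [-1.0, 1.2], [-0.8, -0.0], [-0.1, -0.1], [-0.0, 0.2], [0.3, -0.4], [-0.2, -0.2], [-0.0, -0.5], [-0.5, 0.4], [-0.4, 0.8], [-0.3, -0.2], [0.2, -0.3]]
bat label top [ 0.4623 -0.3515  0.07  ] scene [ 0.4602 -0.3504  0.07  ]
grip pt [0.646  0.0008 0.1097] axis [-0.48   0.141  0.866]
mark: r 0.0303 ang about z from panel up 51.2
mark: r 0.0068 ang about z from panel up 53.1
mark dir 50.7
bay floor [[ 0.6234 -0.1332  0.036 ]]
```

```bash
cat > plan.py <<'E'
import sys,json,os
from h import *
from scipy.spatial.transform import Rotation as Ro
P=np.load('pose.npz');amp,bat=P['amp'],P['bat']
A=rz(amp[2]);n=A@[-.5,0,np.sqrt(.75)];ex=A@[np.sqrt(.75),0,.5];ey=A@[0,1,0]
g=place(amp,np.array([0,.035,.082])+np.array([-.5,0,np.sqrt(.75)])*.032)[0]
def knobR(deg): # pointer angle from panel-up; tool x opposite to pointer
    a=np.radians(deg);x=-(ex*np.cos(a)+ey*np.sin(a));return np.c_[x,np.cross(-n,x),-n]
def downR(yaw): # tool pointing down, tool x at world yaw (rad)
    x=np.array([np.cos(yaw),np.sin(yaw),0]);z=np.array([0,0,-1.]);return np.c_[x,np.cross(z,x),z]
F='cmd.json'
def get(): d=json.load(open(F)) if os.path.exists(F) else dict(p=[.264,.567,.248],R=downR(np.radians(-24.99)).tolist());return np.array(d['p']),np.array(d['R'])
def sent(xyz,ang): # record final row of a fully reached call
    p,R=get();json.dump(dict(p=(p+R@np.array(xyz)/1e3).tolist(),R=(R@Ro.from_rotvec(ang).as_matrix()).tolist()),open(F,'w'))
def to(p,R):
    p0,R0=get();d=R0.T@(np.array(p)-p0)*1e3;a=Ro.from_matrix(R0.T@R).as_rotvec()
    print('xyz',d.round(1).tolist(),'ang',a.round(3).tolist(),'rows',max(np.linalg.norm(d)/50,np.degrees(np.linalg.norm(a))/8.59).round(1))
def chk():
    from station import r
    s=r.sense();p,R=get();M=np.array(s['ee_rot'])
    print('t',s['time_s'],'tcp',np.round(s['tcp_pos'],4),'err mm(world)',((np.array(s['tcp_pos'])-p)*1e3).round(1),'roterr',Ro.from_matrix(R.T@M).as_rotvec().round(3),'F',np.round(s['wrist_force'],1),'M',np.round(s['moment'],2),'w',round(s['gripper_width']*87,1),'gf',round(s['gripper_force'],1),'j',np.round(s['joints'],0))
E
python3 - <<'E'
from plan import *
chk()
# waypoint: halfway, tool down, yaw -85
to([.44,.28,.26],downR(np.radians(-90)))
E
```

```text
t 0.1 tcp [0.2636 0.5662 0.2466] err mm(world) [-0.4 -0.8 -1.4] roterr [-0.002  0.    -0.   ] F [-0.2  0.1  0. ] M [ 0.02 -0.03  0.06] w 86.5 gf 0.0 j [ 80.  22.   0.  -0. -68. -15.]
xyz [280.8, 185.8, -12.0] ang [0.0, 0.0, 1.135] rows 7.6
```

move_arm(series=[{"grip": 0.6,"xyz": [281,186,-12],"angular": [0,0,1.135]},{"grip": 0.6,"xyz": [281,186,-12],"angular": [0,0,1.135]},{"grip": 0.6,"xyz": [281,186,-12],"angular": [0,0,1.135]},{"grip": 0.6,"xyz": [281,186,-12],"angular": [0,0,1.135]},{"grip": 0.6,"xyz": [281,186,-12],"angular": [0,0,1.135]},{"grip": 0.6,"xyz": [281,186,-12],"angular": [0,0,1.135]},{"grip": 0.6,"xyz": [281,186,-12],"angular": [0,0,1.135]},{"grip": 0.6,"xyz": [281,186,-12],"angular": [0,0,1.135]},{"grip": 0.6,"xyz": [281,186,-12],"angular": [0,0,1.135]},{"grip": 0.6,"xyz": [281,186,-12],"angular": [0,0,1.135]}])

```text
time_s: 1.1
tcp_pos: [0.4399, 0.2794, 0.2593]
ee_rot: [[0.002, -1.0, -0.0], [-1.0, -0.002, -0.0], [0.0, 0.0, -1.0]]
wrist_force: [-0.6, -0.1, 0.2]
gripper_width: 0.601
gripper_force: 0.0
```

```bash
python3 - <<'E'
from plan import *
sent([281,186,-12],[0,0,1.135]);chk()
to(g+n*.12,knobR(51))
E
```

```text
t 1.1 tcp [0.4399 0.2794 0.2593] err mm(world) [-0.3 -0.3 -0.7] roterr [-0.     0.    -0.002] F [-0.6 -0.1  0.2] M [ 0.1  -0.03 -0.  ] w 52.3 gf 0.0 j [ 50.  11. -13.  -0. -66. -50.]
xyz [261.9, -148.5, 46.4] ang [0.533, -0.107, 0.943] rows 7.3
```

move_arm(series=[{"grip": 0.6,"xyz": [262,-148.5,46.5],"angular": [0.533,-0.107,0.943]},{"grip": 0.6,"xyz": [262,-148.5,46.5],"angular": [0.533,-0.107,0.943]},{"grip": 0.6,"xyz": [262,-148.5,46.5],"angular": [0.533,-0.107,0.943]},{"grip": 0.6,"xyz": [262,-148.5,46.5],"angular": [0.533,-0.107,0.943]},{"grip": 0.6,"xyz": [262,-148.5,46.5],"angular": [0.533,-0.107,0.943]},{"grip": 0.6,"xyz": [262,-148.5,46.5],"angular": [0.533,-0.107,0.943]},{"grip": 0.6,"xyz": [262,-148.5,46.5],"angular": [0.533,-0.107,0.943]},{"grip": 0.6,"xyz": [262,-148.5,46.5],"angular": [0.533,-0.107,0.943]},{"grip": 0.6,"xyz": [262,-148.5,46.5],"angular": [0.533,-0.107,0.943]},{"grip": 0.6,"xyz": [262,-148.5,46.5],"angular": [0.533,-0.107,0.943]}])

```text
time_s: 2.1
tcp_pos: [0.5876, 0.0175, 0.212]
ee_rot: [[-0.741, -0.472, 0.478], [-0.595, 0.791, -0.141], [-0.312, -0.389, -0.867]]
wrist_force: [-0.7, -1.0, 0.1]
gripper_width: 0.6
gripper_force: 0.0
```

```bash
python3 - <<'E'
from plan import *
sent([262,-148.5,46.5],[0.533,-0.107,0.943]);chk()
to(g+n*.05,knobR(51));to(g+n*.009,knobR(51))
E
```

```text
t 2.1 tcp [0.5876 0.0175 0.212 ] err mm(world) [-0.9 -0.2 -1.5] roterr [-0.001  0.002 -0.004] F [-0.7 -1.   0.1] M [ 0.35  0.87 -0.05] w 52.2 gf 0.0 j [  18.    9.  -45.   58.  -19. -126.]
xyz [-0.1, -0.0, 69.8] ang [0.0, -0.0, -0.0] rows 1.4
xyz [-0.1, -0.0, 110.8] ang [0.0, -0.0, -0.0] rows 2.2
```

move_arm(series=[{"grip": 0.6,"xyz": [0,0,25],"angular": [0,0,0]},{"grip": 0.6,"xyz": [0,0,50],"angular": [0,0,0]},{"grip": 0.6,"xyz": [0,0,75],"angular": [0,0,0]},{"grip": 0.6,"xyz": [0,0,95],"angular": [0,0,0]},{"grip": 0.6,"xyz": [0,0,105],"angular": [0,0,0]},{"grip": 0.6,"xyz": [0,0,110],"angular": [0,0,0]},{"grip": 0.6,"xyz": [0,0,110],"angular": [0,0,0]}])

```text
time_s: 2.8
tcp_pos: [0.6434, 0.0088, 0.1201]
ee_rot: [[-0.747, -0.466, 0.474], [-0.594, 0.788, -0.161], [-0.299, -0.401, -0.866]]
wrist_force: [-0.6, -0.7, 0.8]
gripper_width: 0.601
gripper_force: 0.0
```

```bash
python3 - <<'E'
from plan import *
sent([0,0,110],[0,0,0]);chk()
from station import r
o=[]
for nm,(x,y,w,h) in {'top':(215,95,80,100),'scene':(275,195,80,100)}.items():
    c=r.capture(nm)['img'][y:y+h,x:x+w,::-1];o.append(cv2.resize(c,None,fx=5,fy=5,interpolation=cv2.INTER_CUBIC))
cv2.imwrite('pics/grip.png',np.hstack(o))
E
```

```text
t 2.8 tcp [0.6434 0.0088 0.1201] err mm(world) [2.2 6.6 1.9] roterr [ 0.013  0.016 -0.005] F [-0.6 -0.7  0.8] M [0.4  0.89 0.01] w 52.2 gf 0.0 j [  -2.   21.  -44.  118.   -9. -169.]
```

View pics/grip.png

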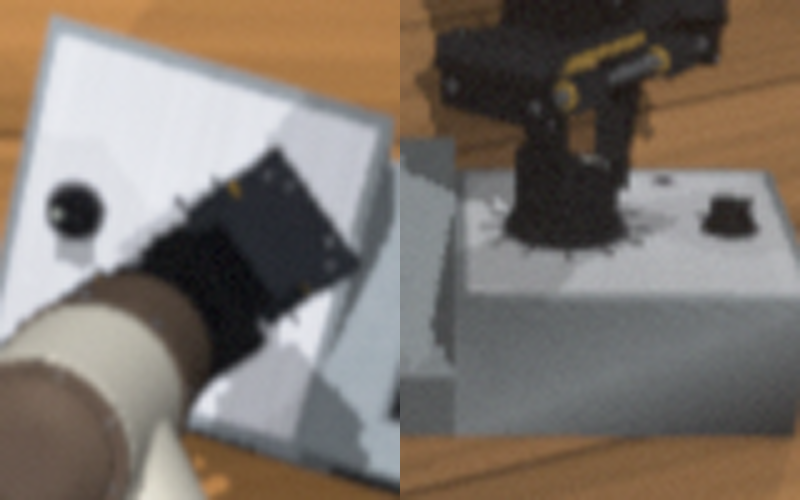

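The view shows the fingers straddling the bar over the disc. The wrist is at its limits (j4 118°, j5 -9°), which leaves the TCP about 7 mm off. I'll back off and use a 20° lean instead of 30° to keep the wrist away from those limits.

```bash
cat >> plan.py <<'E'
def setcmd():
    from station import r
    s=r.sense();U,_,V=np.linalg.svd(np.array(s['ee_rot']));json.dump(dict(p=(np.array(s['tcp_pos'])+[0.0005,.0003,.001]).tolist(),R=(U@V).tolist()),open(F,'w'))
def leanR(deg,lean):
    n2=A@[-np.sin(np.radians(lean)),0,np.cos(np.radians(lean))];a=np.radians(deg);b=-(ex*np.cos(a)+ey*np.sin(a));x=b-n2*(b@n2);x/=np.linalg.norm(x)
    return np.c_[x,np.cross(-n2,x),-n2]
def leanp(off,lean): # TCP so that the grasp point is at axis point g+n*off
    n2=A@[-np.sin(np.radians(lean)),0,np.cos(np.radians(lean))];return g+n*off+n2*.006
E
python3 - <<'E'
from plan import *
setcmd();to(leanp(.075,20),leanR(51,20))
E
```

```text
xyz [7.6, -5.2, -67.5] ang [-0.149, 0.094, -0.004] rows 1.4
```

move_arm(series=[{"grip": 0.6,"xyz": [0,0,-35],"angular": [0,0,0]},{"grip": 0.6,"xyz": [3,-2,-60],"angular": [-0.03,0.02,0]},{"grip": 0.6,"xyz": [7.5,-5,-67.5],"angular": [-0.149,0.094,-0.004]},{"grip": 0.6,"xyz": [7.5,-5,-67.5],"angular": [-0.149,0.094,-0.004]},{"grip": 0.6,"xyz": [7.5,-5,-67.5],"angular": [-0.149,0.094,-0.004]},{"grip": 0.6,"xyz": [7.5,-5,-67.5],"angular": [-0.149,0.094,-0.004]},{"grip": 0.6,"xyz": [7.5,-5,-67.5],"angular": [-0.149,0.094,-0.004]}])

```text
time_s: 3.6
tcp_pos: [0.6136, 0.0044, 0.1834]
ee_rot: [[-0.785, -0.513, 0.348], [-0.579, 0.806, -0.118], [-0.22, -0.295, -0.93]]
wrist_force: [1.4, -1.5, 0.5]
gripper_width: 0.601
gripper_force: 0.0
```

```bash
python3 - <<'E'
from plan import *
sent([7.5,-5,-67.5],[-0.149,0.094,-0.004]);chk();setcmd();to(leanp(.075,20),leanR(51,20));to(leanp(.006,20),leanR(51,20))
E
```

```text
t 3.6 tcp [0.6136 0.0044 0.1834] err mm(world) [ 5.5 -7.8  3.1] roterr [ 0.031 -0.005  0.007] F [ 1.4 -1.5  0.5] M [ 0.03  0.41 -0.07] w 52.3 gf 0.0 j [ 20.  16. -31.  29. -28. -99.]
xyz [1.4, 10.2, 0.8] ang [-0.031, 0.005, -0.008] rows 0.2
xyz [-5.8, 3.0, 69.1] ang [-0.031, 0.005, -0.008] rows 1.4
```

move_arm(series=[{"grip": 0.6,"xyz": [0,0,0],"angular": [0,0,0]},{"grip": 0.6,"xyz": [0,0,0],"angular": [0,0,0]}])

```text
time_s: 3.8
tcp_pos: [0.6153, 0.0034, 0.1835]
ee_rot: [[-0.784, -0.511, 0.352], [-0.58, 0.806, -0.123], [-0.221, -0.3, -0.928]]
wrist_force: [-0.5, 0.3, -0.4]
gripper_width: 0.601
gripper_force: 0.0
```

```bash
python3 - <<'E'
from plan import *
chk();setcmd();to(leanp(.075,20),leanR(51,20));to(leanp(.006,20),leanR(51,20))
E
```

```text
t 3.8 tcp [0.6153 0.0034 0.1835] err mm(world) [ 1.2 -1.2 -0.8] roterr [ 0.006 -0.001 -0.   ] F [-0.5  0.3 -0.4] M [ 0.37  0.64 -0.04] w 52.3 gf 0.0 j [  20.   16.  -32.   30.  -28. -100.]
xyz [2.2, 11.9, 0.2] ang [-0.037, 0.006, -0.008] rows 0.3
xyz [-4.9, 5.1, 68.5] ang [-0.037, 0.006, -0.008] rows 1.4
```

move_arm(series=[{"grip": 0.6,"xyz": [2,10,5],"angular": [-0.037,0.006,-0.008]},{"grip": 0.6,"xyz": [0,9,25],"angular": [-0.037,0.006,-0.008]},{"grip": 0.6,"xyz": [-3,7,48],"angular": [-0.037,0.006,-0.008]},{"grip": 0.6,"xyz": [-4,6,60],"angular": [-0.037,0.006,-0.008]},{"grip": 0.6,"xyz": [-5,5,68],"angular": [-0.037,0.006,-0.008]},{"grip": 0.6,"xyz": [-5,5,68],"angular": [-0.037,0.006,-0.008]},{"grip": 0.6,"xyz": [-5,5,68],"angular": [-0.037,0.006,-0.008]}])

```text
time_s: 4.5
tcp_pos: [0.6397, 0.0006, 0.1189]
ee_rot: [[-0.785, -0.527, 0.325], [-0.582, 0.808, -0.096], [-0.212, -0.265, -0.941]]
wrist_force: [-0.0, 0.3, 0.4]
gripper_width: 0.596
gripper_force: 0.0
```

```bash
python3 - <<'E'
from plan import *
sent([-5,5,68],[-0.037,0.006,-0.008]);chk();to(leanp(.006,20),leanR(51,20))
E
```

```text
t 4.5 tcp [6.397e-01 6.000e-04 1.189e-01] err mm(world) [-1.4 -1.7 -2.1] roterr [-0.002  0.003  0.004] F [-0.   0.3  0.4] M [0.25 0.54 0.02] w 51.9 gf 0.0 j [  17.   23.  -32.   31.  -21. -100.]
xyz [0.1, 0.1, 0.5] ang [0.0, -0.0, 0.0] rows 0.0
```

move_arm(series=[{"grip": 0.3,"xyz": [0,1,-1],"angular": [0,0,0]},{"grip": 0.2,"xyz": [0,1,-1],"angular": [0,0,0]},{"grip": 0.1,"xyz": [0,1,-1],"angular": [0,0,0]},{"grip": 0.1,"xyz": [0,1,-1],"angular": [0,0,0]},{"grip": 0.1,"xyz": [0,1,-1],"angular": [0,0,0]}])

```text
time_s: 5.0
tcp_pos: [0.6396, -0.0003, 0.1201]
ee_rot: [[-0.787, -0.525, 0.324], [-0.58, 0.808, -0.099], [-0.21, -0.266, -0.941]]
wrist_force: [18.4, -23.6, -3.6]
gripper_width: 0.231
gripper_force: 12.9
```

```bash
python3 - <<'E'
from plan import *
sent([0,1,-1],[0,0,0]);chk()
E
```

```text
t 5.0 tcp [ 6.396e-01 -3.000e-04  1.201e-01] err mm(world) [-0.7 -3.5 -1.6] roterr [0.    0.005 0.005] F [ 18.4 -23.6  -3.6] M [-6.32 -4.24 -1.81] w 20.1 gf 12.9 j [  17.   23.  -32.   31.  -22. -100.]
```

move_arm(series=[{"grip": 0.1,"xyz": [0,-1,0],"angular": [0,0,0]},{"grip": 0.1,"xyz": [0,-2,0],"angular": [0,0,0]},{"grip": 0.1,"xyz": [0,-2,0],"angular": [0,0,0]}])

```text
time_s: 5.3
tcp_pos: [0.6403, -0.0015, 0.1204]
ee_rot: [[-0.787, -0.525, 0.324], [-0.58, 0.809, -0.098], [-0.211, -0.265, -0.941]]
wrist_force: [4.2, -7.5, 1.3]
gripper_width: 0.206
gripper_force: 27.9
```

```bash
python3 - <<'E'
from plan import *
sent([0,-2,0],[0,0,0]);chk();print(get()[1].T@np.array(__import__('station').r.sense()['wrist_force']))
E
```

```text
t 5.3 tcp [ 0.6403 -0.0015  0.1204] err mm(world) [-1.  -3.1 -1.9] roterr [-0.001  0.004  0.006] F [ 4.2 -7.5  1.3] M [-2.   -0.87 -0.71] w 17.9 gf 27.9 j [  17.   23.  -31.   31.  -22. -100.]
[ 0.82014617 -8.65621715  0.88607958]
```

move_arm(series=[{"grip": 0.1,"xyz": [0,-0.5,0],"angular": [0,0,-0.08]},{"grip": 0.1,"xyz": [0,-0.5,0],"angular": [0,0,-0.16]},{"grip": 0.1,"xyz": [0,-0.5,0],"angular": [0,0,-0.24]},{"grip": 0.1,"xyz": [0,-0.5,0],"angular": [0,0,-0.32]},{"grip": 0.1,"xyz": [0,-0.5,0],"angular": [0,0,-0.4]},{"grip": 0.1,"xyz": [0,-0.5,0],"angular": [0,0,-0.4]}])

```text
time_s: 5.9
tcp_pos: [0.641, -0.0026, 0.121]
ee_rot: [[-0.52, -0.79, 0.325], [-0.849, 0.518, -0.099], [-0.09, -0.327, -0.941]]
wrist_force: [6.2, -11.3, 0.4]
gripper_width: 0.218
gripper_force: 30.9
```

```bash
python3 - <<'E'
from plan import *
sent([0,-.5,0],[0,0,-.4]);chk();print(get()[1].T@np.array(__import__('station').r.sense()['wrist_force']),get()[1].T@np.array(__import__('station').r.sense()['moment']))
E
```

```text
t 5.9 tcp [ 0.641  -0.0026  0.121 ] err mm(world) [-0.6 -3.8 -1.4] roterr [-0.002  0.004  0.005] F [  6.2 -11.3   0.4] M [-3.28 -1.66 -1.15] w 18.9 gf 30.9 j [ 17.  23. -31.  31. -22. -77.]
[  6.37263548 -10.84202293   2.71888495] [3.20562878 2.1280807  0.15945097]
```

move_arm(series=[{"grip": 0.1,"xyz": [0.5,-1,0],"angular": [0,0,-0.08]},{"grip": 0.1,"xyz": [0.5,-1,0],"angular": [0,0,-0.16]},{"grip": 0.1,"xyz": [0.5,-1,0],"angular": [0,0,-0.24]},{"grip": 0.1,"xyz": [0.5,-1,0],"angular": [0,0,-0.32]},{"grip": 0.1,"xyz": [0.5,-1,0],"angular": [0,0,-0.4]},{"grip": 0.1,"xyz": [0.5,-1,0],"angular": [0,0,-0.48]},{"grip": 0.1,"xyz": [0.5,-1,0],"angular": [0,0,-0.56]},{"grip": 0.1,"xyz": [0.5,-1,0],"angular": [0,0,-0.6]},{"grip": 0.1,"xyz": [0.5,-1,0],"angular": [0,0,-0.6]}])

```text
time_s: 6.8
tcp_pos: [0.6426, -0.0021, 0.1218]
ee_rot: [[0.018, -0.945, 0.328], [-0.994, -0.053, -0.096], [0.108, -0.324, -0.94]]
wrist_force: [6.2, -7.1, -0.0]
gripper_width: 0.218
gripper_force: 29.8
```

```bash
python3 - <<'E'
from plan import *
sent([.5,-1,0],[0,0,-.6]);chk();print(get()[1].T@np.array(__import__('station').r.sense()['wrist_force']),get()[1].T@np.array(__import__('station').r.sense()['moment']))
E
```

```text
t 6.8 tcp [ 0.6426 -0.0021  0.1218] err mm(world) [ 0.5 -2.4 -0.8] roterr [-0.    -0.     0.005] F [ 6.2 -7.1 -0. ] M [-2.15 -1.7  -0.55] w 18.9 gf 29.8 j [ 17.  23. -31.  30. -22. -42.]
[ 7.15955183 -5.45963806  2.76879796] [ 1.5845587   2.30877212 -0.02692711]
```

move_arm(series=[{"grip": 0.1,"xyz": [0.5,-0.5,0],"angular": [0,0,-0.08]},{"grip": 0.1,"xyz": [0.5,-0.5,0],"angular": [0,0,-0.16]},{"grip": 0.1,"xyz": [0.5,-0.5,0],"angular": [0,0,-0.24]},{"grip": 0.1,"xyz": [0.5,-0.5,0],"angular": [0,0,-0.32]},{"grip": 0.1,"xyz": [0.5,-0.5,0],"angular": [0,0,-0.38]},{"grip": 0.1,"xyz": [0.5,-0.5,0],"angular": [0,0,-0.42]},{"grip": 0.1,"xyz": [0.5,-0.5,0],"angular": [0,0,-0.42]}])

```text
time_s: 7.5
tcp_pos: [0.6433, -0.0015, 0.1222]
ee_rot: [[0.403, -0.854, 0.329], [-0.886, -0.455, -0.094], [0.23, -0.254, -0.94]]
wrist_force: [4.3, -4.9, 1.4]
gripper_width: 0.202
gripper_force: 29.2
```

```bash
python3 - <<'E'
from plan import *
sent([.5,-.5,0],[0,0,-.42]);chk();print(get()[1].T@np.array(__import__('station').r.sense()['wrist_force']),get()[1].T@np.array(__import__('station').r.sense()['moment']))
E
```

```text
t 7.5 tcp [ 0.6433 -0.0015  0.1222] err mm(world) [ 0.7 -1.3 -0.7] roterr [ 0.002 -0.001  0.004] F [ 4.3 -4.9  1.4] M [-0.99 -1.17 -0.18] w 17.5 gf 29.2 j [ 17.  23. -31.  30. -22. -18.]
[ 6.35412114 -1.74701279  0.59502219] [ 0.59648732  1.42198968 -0.04381987]
```

move_arm(series=[{"grip": 0.1,"xyz": [0,0,0],"angular": [0,0,-0.05]},{"grip": 0.1,"xyz": [0,0,0],"angular": [0,0,-0.1]},{"grip": 0.1,"xyz": [0,0,0],"angular": [0,0,-0.15]},{"grip": 0.1,"xyz": [0,0,0],"angular": [0,0,-0.15]}])

```text
time_s: 7.9
tcp_pos: [0.6435, -0.0013, 0.1222]
ee_rot: [[0.527, -0.784, 0.33], [-0.808, -0.582, -0.094], [0.265, -0.217, -0.939]]
wrist_force: [4.4, -3.5, 1.1]
gripper_width: 0.199
gripper_force: 29.1
```

```bash
python3 - <<'E'
from plan import *
sent([0,0,0],[0,0,-.15]);chk();print(get()[1].T@np.array(__import__('station').r.sense()['wrist_force']),get()[1].T@np.array(__import__('station').r.sense()['moment']))
E
```

```text
t 7.9 tcp [ 0.6435 -0.0013  0.1222] err mm(world) [ 0.9 -1.  -0.7] roterr [ 0.003 -0.001  0.003] F [ 4.4 -3.5  1.1] M [-0.73 -1.1  -0.08] w 17.3 gf 29.1 j [ 17.  23. -31.  30. -22.  -9.]
[ 5.46863871 -1.65533255  0.71188436] [ 0.47803188  1.23649231 -0.05949016]
```

move_arm(series=[{"grip": 0.1,"xyz": [0,0,0],"angular": [0,0,-0.05]},{"grip": 0.1,"xyz": [0,0,0],"angular": [0,0,-0.1]},{"grip": 0.1,"xyz": [0,0,0],"angular": [0,0,-0.15]},{"grip": 0.1,"xyz": [0,0,0],"angular": [0,0,-0.15]}])

```text
time_s: 8.3
tcp_pos: [0.6435, -0.001, 0.1223]
ee_rot: [[0.637, -0.696, 0.33], [-0.712, -0.696, -0.094], [0.295, -0.175, -0.939]]
wrist_force: [5.7, -3.4, 1.7]
gripper_width: 0.194
gripper_force: 29.1
```

```bash
python3 - <<'E'
from plan import *
sent([0,0,0],[0,0,-.15]);chk();print(get()[1].T@np.array(__import__('station').r.sense()['wrist_force']),get()[1].T@np.array(__import__('station').r.sense()['moment']))
E
```

```text
t 8.3 tcp [ 0.6435 -0.001   0.1223] err mm(world) [ 0.9 -0.8 -0.6] roterr [ 0.003 -0.001  0.004] F [ 5.7 -3.4  1.7] M [-0.5  -1.28 -0.01] w 16.9 gf 29.1 j [ 17.  23. -31.  30. -22.  -1.]
[ 6.52113772 -1.89165788  0.57158124] [ 0.58439356  1.24323892 -0.03352865]
```

move_arm(series=[{"grip": 0.1,"xyz": [0,0,0],"angular": [0,0,-0.05]},{"grip": 0.1,"xyz": [0,0,0],"angular": [0,0,-0.1]},{"grip": 0.1,"xyz": [0,0,0],"angular": [0,0,-0.15]},{"grip": 0.1,"xyz": [0,0,0],"angular": [0,0,-0.15]}])

```text
time_s: 8.7
tcp_pos: [0.6429, -0.0006, 0.1221]
ee_rot: [[0.732, -0.596, 0.33], [-0.603, -0.792, -0.093], [0.316, -0.131, -0.94]]
wrist_force: [1.9, 0.7, 4.7]
gripper_width: 0.204
gripper_force: 32.0
```

```bash
python3 - <<'E'
from plan import *
sent([0,0,0],[0,0,-.15]);chk();print(get()[1].T@np.array(__import__('station').r.sense()['wrist_force']),get()[1].T@np.array(__import__('station').r.sense()['moment']))
E
```

```text
t 8.7 tcp [ 6.429e-01 -6.000e-04  1.221e-01] err mm(world) [ 0.3 -0.3 -0.8] roterr [ 0.004 -0.001  0.008] F [1.9 0.7 4.7] M [ 0.87 -0.82 -0.51] w 17.8 gf 32.0 j [ 17.  23. -31.  30. -22.   8.]
[ 2.44760958 -2.25931916 -3.83696744] [0.96524808 0.20534707 0.84370797]
```

move_arm(series=[{"grip": 0.1,"xyz": [0,0,0],"angular": [0,0,-0.04]},{"grip": 0.1,"xyz": [0,0,0],"angular": [0,0,-0.08]},{"grip": 0.1,"xyz": [0,0,0],"angular": [0,0,-0.08]}])

```text
time_s: 9.0
tcp_pos: [0.6429, -0.0005, 0.1221]
ee_rot: [[0.777, -0.536, 0.329], [-0.538, -0.838, -0.093], [0.326, -0.105, -0.94]]
wrist_force: [0.9, 1.2, 4.9]
gripper_width: 0.223
gripper_force: 35.8
```

```bash
python3 - <<'E'
from plan import *
sent([0,0,0],[0,0,-.08]);chk();print(get()[1].T@np.array(__import__('station').r.sense()['wrist_force']),get()[1].T@np.array(__import__('station').r.sense()['moment']))
E
```

```text
t 9.0 tcp [ 6.429e-01 -5.000e-04  1.221e-01] err mm(world) [ 0.3 -0.3 -0.8] roterr [ 0.004 -0.001  0.009] F [0.9 1.2 4.9] M [ 1.01 -1.1  -0.71] w 19.4 gf 35.8 j [ 17.  23. -31.  30. -22.  12.]
[ 1.62435272 -1.98762403 -4.45627319] [1.14552439 0.46052983 1.10469651]
```

move_arm(series=[{"grip": 0.55,"xyz": [0,0,0],"angular": [0,0,0]},{"grip": 0.55,"xyz": [0,0,0],"angular": [0,0,0]},{"grip": 0.55,"xyz": [0,0,0],"angular": [0,0,0]},{"grip": 0.55,"xyz": [0,0,-20],"angular": [0,0,0]},{"grip": 0.55,"xyz": [0,0,-50],"angular": [0,0,0]},{"grip": 0.55,"xyz": [0,0,-90],"angular": [0,0,0]},{"grip": 0.55,"xyz": [0,0,-120],"angular": [0,0,0]},{"grip": 0.55,"xyz": [0,0,-120],"angular": [0,0,0]},{"grip": 0.55,"xyz": [0,0,-120],"angular": [0,0,0]}])

```text
time_s: 9.9
tcp_pos: [0.6005, 0.0092, 0.232]
ee_rot: [[0.781, -0.535, 0.321], [-0.535, -0.839, -0.097], [0.321, -0.096, -0.942]]
wrist_force: [-0.3, -1.3, -1.2]
gripper_width: 0.547
gripper_force: 0.0
```

```bash
python3 - <<'E'
from plan import *
sent([0,0,-120],[0,0,0]);chk();bat[:2]=[.461,-.351]
to([.461,-.351,.2],downR(bat[2]))
E
```

```text
t 9.9 tcp [0.6005 0.0092 0.232 ] err mm(world) [-2.8 -2.1 -3.7] roterr [-0.005 -0.006  0.004] F [-0.3 -1.3 -1.2] M [0.24 0.71 0.02] w 47.6 gf 0.0 j [ 21.  12. -25.  19. -38.  22.]
xyz [69.6, 384.0, 21.7] ang [-0.067, -0.343, -0.202] rows 7.8
```

move_arm(series=[{"grip": 1,"xyz": [70,384,22],"angular": [-0.067,-0.343,-0.202]},{"grip": 1,"xyz": [70,384,22],"angular": [-0.067,-0.343,-0.202]},{"grip": 1,"xyz": [70,384,22],"angular": [-0.067,-0.343,-0.202]},{"grip": 1,"xyz": [70,384,22],"angular": [-0.067,-0.343,-0.202]},{"grip": 1,"xyz": [70,384,22],"angular": [-0.067,-0.343,-0.202]},{"grip": 1,"xyz": [70,384,22],"angular": [-0.067,-0.343,-0.202]},{"grip": 1,"xyz": [70,384,22],"angular": [-0.067,-0.343,-0.202]},{"grip": 1,"xyz": [70,384,22],"angular": [-0.067,-0.343,-0.202]},{"grip": 1,"xyz": [70,384,22],"angular": [-0.067,-0.343,-0.202]},{"grip": 1,"xyz": [70,384,22],"angular": [-0.067,-0.343,-0.202]}])

```text
time_s: 10.9
tcp_pos: [0.4553, -0.3539, 0.1936]
ee_rot: [[0.927, -0.375, -0.011], [-0.375, -0.927, 0.005], [-0.012, -0.0, -1.0]]
wrist_force: [0.2, 0.1, -0.4]
gripper_width: 0.999
gripper_force: 0.0
```

```bash
python3 - <<'E'
from plan import *
sent([70,384,22],[-0.067,-0.343,-0.202]);chk();bat[:2]=[.461,-.351]
to([.461,-.351,.061],downR(bat[2]))
from station import r
c=r.capture('top');im=c['img'][:,:,::-1].copy();cv2.imwrite('pics/top1.png',im)
a=cv2.resize(im[95:195,205:325],None,fx=5,fy=5,interpolation=cv2.INTER_CUBIC)
cv2.imwrite('pics/knob1.png',a)
E
```

```text
t 10.9 tcp [ 0.4553 -0.3539  0.1936] err mm(world) [-6.2 -2.7 -6.3] roterr [ 0.001 -0.012  0.009] F [ 0.2  0.1 -0.4] M [ 0.   -0.06 -0.02] w 86.9 gf 0.0 j [-22.  20. -11.  -0. -60.  90.]
xyz [-0.5, -0.1, 138.9] ang [0.0, -0.0, 0.0] rows 2.8
```

View pics/knob1.png

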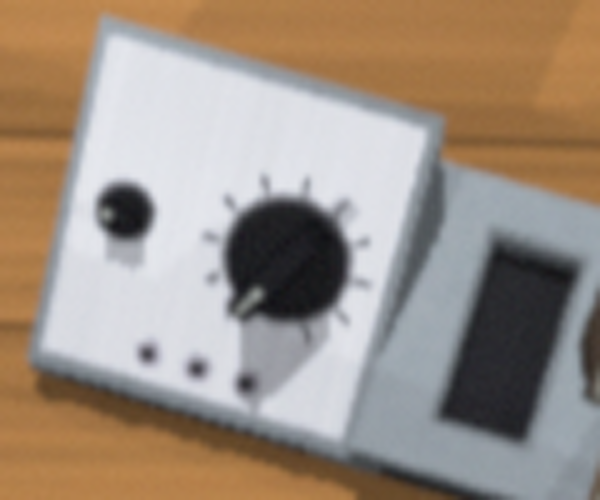

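The knob pointer now sits at the lower-left end tick (48,62 in image terms: about (252,156)), the anticlockwise end of the scale, and the tone knob is unmoved. Next is the battery, starting from the measured pose.

```bash
python3 - <<'E'
from plan import *
setcmd();bat[:2]=[.461,-.351]
to([.461,-.351,.12],downR(bat[2]));to([.461,-.351,.062],downR(bat[2]))
E
```

```text
xyz [4.2, -2.8, 75.2] ang [-0.001, 0.011, -0.007] rows 1.5
xyz [4.8, -2.8, 133.2] ang [-0.001, 0.011, -0.007] rows 2.7
```

move_arm(series=[{"grip": 1,"xyz": [4,-3,35],"angular": [-0.001,0.011,-0.007]},{"grip": 1,"xyz": [4,-3,75],"angular": [-0.001,0.011,-0.007]},{"grip": 1,"xyz": [4.5,-3,105],"angular": [-0.001,0.011,-0.007]},{"grip": 1,"xyz": [5,-3,125],"angular": [-0.001,0.011,-0.007]},{"grip": 1,"xyz": [5,-3,133],"angular": [-0.001,0.011,-0.007]},{"grip": 1,"xyz": [5,-3,133],"angular": [-0.001,0.011,-0.007]},{"grip": 1,"xyz": [5,-3,133],"angular": [-0.001,0.011,-0.007]}])

```text
time_s: 11.65
tcp_pos: [0.4647, -0.3507, 0.0648]
ee_rot: [[0.932, -0.363, 0.007], [-0.363, -0.932, -0.004], [0.008, 0.001, -1.0]]
wrist_force: [0.4, -0.7, 0.3]
gripper_width: 1.004
gripper_force: 0.0
```

```bash
python3 - <<'E'
from plan import *
sent([5,-3,133],[-0.001,0.011,-0.007]);chk();
bat[:2]=[.461,-.351];to([.461,-.351,.062],downR(bat[2]))
E
```

```text
t 11.65 tcp [ 0.4647 -0.3507  0.0648] err mm(world) [3.4 0.2 2.7] roterr [-0.001  0.008 -0.005] F [ 0.4 -0.7  0.3] M [-0.03 -0.01 -0.01] w 87.4 gf 0.0 j [-21.  29. -19.   0. -42.  90.]
xyz [-0.2, 0.2, 0.2] ang [0.0, -0.0, -0.0] rows 0.0
```

move_arm(series=[{"grip": 1,"xyz": [-3.5,0.5,2.5],"angular": [0,-0.008,0.005]},{"grip": 1,"xyz": [-3.5,0.5,2.5],"angular": [0,-0.008,0.005]},{"grip": 1,"xyz": [-3.5,0.5,2.5],"angular": [0,-0.008,0.005]},{"grip": 1,"xyz": [-3.5,0.5,2.5],"angular": [0,-0.008,0.005]}])

```text
time_s: 12.05
tcp_pos: [0.4607, -0.3503, 0.0622]
ee_rot: [[0.93, -0.369, -0.0], [-0.369, -0.93, -0.001], [0.0, 0.001, -1.0]]
wrist_force: [0.1, -1.0, -0.2]
gripper_width: 1.001
gripper_force: 0.0
```

```bash
python3 - <<'E'
from plan import *
bat[:2]=[.461,-.351];R=downR(bat[2]);json.dump(dict(p=[.461,-.351,.062],R=R.tolist()),open(F,'w'));chk()
E
```

```text
t 12.05 tcp [ 0.4607 -0.3503  0.0622] err mm(world) [-0.3  0.7  0.2] roterr [-0.001  0.     0.002] F [ 0.1 -1.  -0.2] M [ 0.01  0.03 -0.  ] w 87.1 gf 0.0 j [-21.  29. -19.   0. -42.  90.]
```

move_arm(series=[{"grip": 0.7,"xyz": [0,0,0],"angular": [0,0,0]},{"grip": 0.6,"xyz": [0,0,0],"angular": [0,0,0]},{"grip": 0.5,"xyz": [0,0,0],"angular": [0,0,0]},{"grip": 0.4,"xyz": [0,0,0],"angular": [0,0,0]},{"grip": 0.4,"xyz": [0,0,0],"angular": [0,0,0]},{"grip": 0.4,"xyz": [0,0,0],"angular": [0,0,0]}])

```text
time_s: 12.65
tcp_pos: [0.4605, -0.3504, 0.0617]
ee_rot: [[0.93, -0.368, -0.001], [-0.368, -0.93, -0.001], [-0.001, 0.001, -1.0]]
wrist_force: [-0.1, -1.9, 0.6]
gripper_width: 0.577
gripper_force: 29.8
```

```bash
python3 - <<'E'
from plan import *
chk()
E
```

```text
t 12.65 tcp [ 0.4605 -0.3504  0.0617] err mm(world) [-0.5  0.6 -0.3] roterr [-0.001 -0.001  0.002] F [-0.1 -1.9  0.6] M [-0.32  0.06  0.09] w 50.2 gf 29.8 j [-21.  29. -19.   0. -42.  90.]
```

move_arm(series=[{"grip": 0.4,"xyz": [0,0,-15],"angular": [0,0,0]},{"grip": 0.4,"xyz": [0,0,-40],"angular": [0,0,0]},{"grip": 0.4,"xyz": [0,0,-70],"angular": [0,0,0]},{"grip": 0.4,"xyz": [0,0,-100],"angular": [0,0,0]},{"grip": 0.4,"xyz": [0,0,-130],"angular": [0,0,0]},{"grip": 0.4,"xyz": [0,0,-140],"angular": [0,0,0]},{"grip": 0.4,"xyz": [0,0,-140],"angular": [0,0,0]},{"grip": 0.4,"xyz": [0,0,-140],"angular": [0,0,0]},{"grip": 0.4,"xyz": [0,0,-140],"angular": [0,0,0]}])

```text
time_s: 13.55
tcp_pos: [0.4596, -0.3494, 0.1992]
ee_rot: [[0.929, -0.369, -0.005], [-0.369, -0.93, 0.002], [-0.006, 0.0, -1.0]]
wrist_force: [-0.3, 0.7, -3.6]
gripper_width: 0.571
gripper_force: 29.8
```

```bash
python3 - <<'E'
from plan import *
sent([0,0,-140],[0,0,0]);chk()
to([.6234,-.1332,.2],downR(amp[2]))
E
```

```text
t 13.55 tcp [ 0.4596 -0.3494  0.1992] err mm(world) [-1.4  1.6 -2.8] roterr [-0.    -0.006  0.002] F [-0.3  0.7 -3.6] M [-0.04  0.01 -0.03] w 49.7 gf 29.8 j [-21.  20. -10.   0. -60.  90.]
xyz [71.2, -262.2, 2.0] ang [0.0, 0.0, -0.09] rows 5.4
```

move_arm(series=[{"grip": 0.4,"xyz": [7,-26,0],"angular": [0,0,-0.01]},{"grip": 0.4,"xyz": [18,-66,0],"angular": [0,0,-0.02]},{"grip": 0.4,"xyz": [29,-108,1],"angular": [0,0,-0.04]},{"grip": 0.4,"xyz": [41,-150,1],"angular": [0,0,-0.05]},{"grip": 0.4,"xyz": [52,-192,1],"angular": [0,0,-0.07]},{"grip": 0.4,"xyz": [62,-228,2],"angular": [0,0,-0.08]},{"grip": 0.4,"xyz": [69,-254,2],"angular": [0,0,-0.09]},{"grip": 0.4,"xyz": [71,-262,2],"angular": [0,0,-0.09]},{"grip": 0.4,"xyz": [71,-262,2],"angular": [0,0,-0.09]},{"grip": 0.4,"xyz": [71,-262,2],"angular": [0,0,-0.09]}])

```text
time_s: 14.55
tcp_pos: [0.6223, -0.1332, 0.1982]
ee_rot: [[0.959, -0.284, -0.004], [-0.284, -0.959, -0.001], [-0.004, 0.002, -1.0]]
wrist_force: [-1.2, -0.2, -2.9]
gripper_width: 0.573
gripper_force: 29.8
```

```bash
python3 - <<'E'
from plan import *
sent([71,-262,2],[0,0,-.09]);chk()
to([.6234,-.1332,.135],downR(amp[2]))
from station import r
c=r.capture('scene')['img'][:,:,::-1]
x,y,w,h=205,150,150,125;k=5
a=cv2.resize(c[y:y+h,x:x+w],None,fx=k,fy=k,interpolation=cv2.INTER_CUBIC)
s=r.sense();p=np.array(s['tcp_pos']);M=np.array(s['ee_rot'])
B=box(.11,.05,.07)-[0,0,.062]  # battery in yaw frame about TCP
yaw=np.arctan2(M[1,0],M[0,0])
for P,col in((place([p[0],p[1],yaw,p[2]],B[:4]),(255,0,255)),(place([p[0],p[1],yaw,p[2]],B[4:]),(255,255,0)),(place(amp,[[sx*.061,-.1+sy*.031,.06] for sx,sy in((1,1),(1,-1),(-1,-1),(-1,1))]),(0,255,0))):
    q=((proj('scene',P)-[x,y]+.5)*k-.5).round().astype(np.int32);cv2.polylines(a,[q],True,col,1)
cv2.imwrite('pics/hold.png',a)
E
```

```text
t 14.55 tcp [ 0.6223 -0.1332  0.1982] err mm(world) [-0.9  0.1 -1.8] roterr [-0.002 -0.004  0.002] F [-1.2 -0.2 -2.9] M [-0.01  0.08  0.02] w 49.9 gf 29.8 j [  2.  25.  -2.   0. -63.  71.]
xyz [0.2, -0.2, 65.0] ang [0.0, 0.0, -0.0] rows 1.3
```

View pics/hold.png

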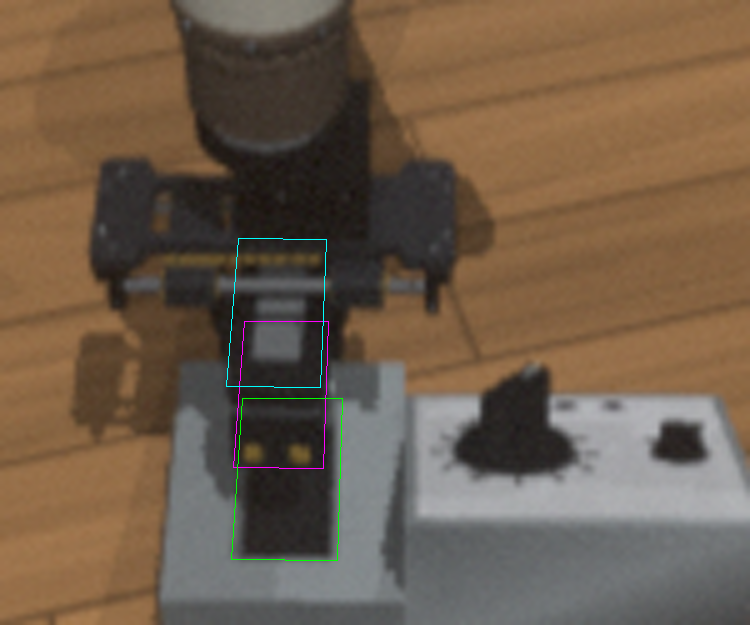

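The battery hangs centred over the bay, with its outline matching the prediction to about 1 mm (the bay mouth's dark area is centred at (287,480) in the crop). The knob's white pointer shows at its end position. I'll lower in stages and watch the force.

move_arm(series=[{"grip": 0.4,"xyz": [0.5,0,20],"angular": [0,0,0]},{"grip": 0.4,"xyz": [0.5,0,40],"angular": [0,0,0]},{"grip": 0.4,"xyz": [0.5,0,60],"angular": [0,0,0]},{"grip": 0.4,"xyz": [0.5,0,68],"angular": [0,0,0]},{"grip": 0.4,"xyz": [0.5,0,72],"angular": [0,0,0]},{"grip": 0.4,"xyz": [0.5,0,75],"angular": [0,0,0]},{"grip": 0.4,"xyz": [0.5,0,77],"angular": [0,0,0]},{"grip": 0.4,"xyz": [0.5,0,77],"angular": [0,0,0]}])

```text
time_s: 15.4
tcp_pos: [0.6238, -0.1329, 0.1229]
ee_rot: [[0.959, -0.283, -0.0], [-0.283, -0.959, -0.0], [-0.0, 0.001, -1.0]]
wrist_force: [1.0, 0.2, -2.5]
gripper_width: 0.571
gripper_force: 29.8
```

```bash
python3 - <<'E'
from plan import *
sent([0.5,0,77],[0,0,0]);chk()
E
```

```text
t 15.4 tcp [ 0.6238 -0.1329  0.1229] err mm(world) [ 0.2  0.5 -0.1] roterr [-0.001 -0.     0.002] F [ 1.   0.2 -2.5] M [-0.04 -0.03  0.05] w 49.7 gf 29.8 j [  2.  29.  -7.   0. -54.  71.]
```

move_arm(series=[{"grip": 0.4,"xyz": [0,0,1.5],"angular": [0,0,0]},{"grip": 0.4,"xyz": [0,0,3],"angular": [0,0,0]},{"grip": 0.4,"xyz": [0,0,4.5],"angular": [0,0,0]},{"grip": 0.4,"xyz": [0,0,6],"angular": [0,0,0]},{"grip": 0.4,"xyz": [0,0,7],"angular": [0,0,0]},{"grip": 0.4,"xyz": [0,0,7],"angular": [0,0,0]}])

```text
time_s: 16.0
tcp_pos: [0.6241, -0.1336, 0.1161]
ee_rot: [[0.959, -0.283, 0.0], [-0.283, -0.959, -0.002], [0.001, 0.002, -1.0]]
wrist_force: [-0.2, -4.3, -1.1]
gripper_width: 0.573
gripper_force: 29.8
```

```bash
python3 - <<'E'
from plan import *
sent([0,0,7],[0,0,0]);chk()
E
```

```text
t 16.0 tcp [ 0.6241 -0.1336  0.1161] err mm(world) [ 0.5 -0.1  0.1] roterr [-0.002  0.001  0.001] F [-0.2 -4.3 -1.1] M [-1.44  0.    0.19] w 49.8 gf 29.8 j [  2.  30.  -7.   0. -53.  71.]
```

move_arm(series=[{"grip": 0.4,"xyz": [0,1,0],"angular": [0,0,0]},{"grip": 0.4,"xyz": [0,1.5,1],"angular": [0,0,0]},{"grip": 0.4,"xyz": [0,1.5,2.5],"angular": [0,0,0]},{"grip": 0.4,"xyz": [0,1.5,4],"angular": [0,0,0]},{"grip": 0.4,"xyz": [0,1.5,5],"angular": [0,0,0]},{"grip": 0.4,"xyz": [0,1.5,5],"angular": [0,0,0]}])

```text
time_s: 16.6
tcp_pos: [0.623, -0.1341, 0.1099]
ee_rot: [[0.959, -0.283, -0.002], [-0.283, -0.959, -0.0], [-0.002, 0.001, -1.0]]
wrist_force: [0.3, -0.1, -2.9]
gripper_width: 0.576
gripper_force: 29.9
```

```bash
python3 - <<'E'
from plan import *
sent([0,1.5,5],[0,0,0]);chk()
E
```

```text
t 16.6 tcp [ 0.623  -0.1341  0.1099] err mm(world) [-0.2  0.8 -1.1] roterr [-0.001 -0.002  0.002] F [ 0.3 -0.1 -2.9] M [-0.02  0.03 -0.01] w 50.1 gf 29.9 j [  2.  30.  -8.   0. -52.  71.]
```

move_arm(series=[{"grip": 0.4,"xyz": [0,0,2],"angular": [0,0,0]},{"grip": 0.4,"xyz": [0,0,4],"angular": [0,0,0]},{"grip": 0.4,"xyz": [0,0,6],"angular": [0,0,0]},{"grip": 0.4,"xyz": [0,0,8],"angular": [0,0,0]},{"grip": 0.4,"xyz": [0,0,10],"angular": [0,0,0]},{"grip": 0.4,"xyz": [0,0,12],"angular": [0,0,0]},{"grip": 0.4,"xyz": [0,0,13],"angular": [0,0,0]},{"grip": 0.4,"xyz": [0,0,13],"angular": [0,0,0]}])

```text
time_s: 17.4
tcp_pos: [0.6231, -0.1343, 0.098]
ee_rot: [[0.959, -0.283, -0.001], [-0.283, -0.959, -0.001], [-0.001, 0.001, -1.0]]
wrist_force: [-2.4, -0.1, 1.0]
gripper_width: 0.572
gripper_force: 29.8
```

```bash
python3 - <<'E'
from plan import *
sent([0,0,13],[0,0,0]);chk()
E
```

```text
t 17.4 tcp [ 0.6231 -0.1343  0.098 ] err mm(world) [-0.1  0.6 -0. ] roterr [-0.001 -0.001  0.002] F [-2.4 -0.1  1. ] M [0.13 0.57 0.07] w 49.8 gf 29.8 j [  2.  31.  -8.   0. -51.  71.]
```

move_arm(series=[{"grip": 0.4,"xyz": [0,0,0.7],"angular": [0,0,0]},{"grip": 0.4,"xyz": [0,0,1],"angular": [0,0,0]},{"grip": 0.4,"xyz": [0,0,1],"angular": [0,0,0]}])

```text
time_s: 17.7
tcp_pos: [0.623, -0.1344, 0.0977]
ee_rot: [[0.959, -0.283, -0.001], [-0.283, -0.959, -0.001], [-0.001, 0.001, -1.0]]
wrist_force: [-5.0, 0.8, 6.1]
gripper_width: 0.573
gripper_force: 29.8
```

```bash
python3 - <<'E'
from plan import *
sent([0,0,1],[0,0,0]);chk()
E
```

```text
t 17.7 tcp [ 0.623  -0.1344  0.0977] err mm(world) [-0.2  0.5  0.7] roterr [-0.001 -0.001  0.001] F [-5.   0.8  6.1] M [0.48 1.06 0.02] w 49.9 gf 29.8 j [  2.  31.  -8.   0. -51.  71.]
```

move_arm(series=[{"grip": 0.6,"xyz": [-0.5,0,0],"angular": [0,0,0]},{"grip": 0.75,"xyz": [-0.5,0,0],"angular": [0,0,0]},{"grip": 0.75,"xyz": [-0.5,0,0],"angular": [0,0,0]},{"grip": 0.75,"xyz": [-0.5,0,0],"angular": [0,0,0]},{"grip": 0.75,"xyz": [-0.5,0,-15],"angular": [0,0,0]},{"grip": 0.75,"xyz": [-0.5,0,-45],"angular": [0,0,0]},{"grip": 0.75,"xyz": [-0.5,0,-85],"angular": [0,0,0]},{"grip": 0.75,"xyz": [-0.5,0,-130],"angular": [0,0,0]},{"grip": 0.75,"xyz": [-150,0,-150],"angular": [0,0,0]},{"grip": 0.75,"xyz": [-150,0,-150],"angular": [0,0,0]}])

```text
time_s: 18.7
tcp_pos: [0.5281, -0.1057, 0.2407]
ee_rot: [[0.959, -0.284, 0.002], [-0.284, -0.959, -0.0], [0.002, -0.001, -1.0]]
wrist_force: [-0.5, 1.6, -0.2]
gripper_width: 0.745
gripper_force: 0.0
```

move_arm(series=[{"grip": 0.75,"xyz": [-100,0,0],"angular": [0,0,0]},{"grip": 0.75,"xyz": [-100,0,0],"angular": [0,0,0]},{"grip": 0.75,"xyz": [-100,0,0],"angular": [0,0,0]},{"grip": 0.75,"xyz": [-100,0,0],"angular": [0,0,0]},{"grip": 0.75,"xyz": [-100,0,0],"angular": [0,0,0]}])

```text
time_s: 19.2
tcp_pos: [0.4331, -0.0776, 0.2403]
ee_rot: [[0.959, -0.283, 0.001], [-0.283, -0.959, -0.0], [0.001, 0.0, -1.0]]
wrist_force: [0.4, 0.3, 0.1]
gripper_width: 0.751
gripper_force: 0.0
```

```bash
python3 - <<'E'
from plan import *
from station import r
s=r.sense();print(s['time_s'],np.round(s['tcp_pos'],3),np.round(s['wrist_force'],1))
o=[]
for nm,(x,y,w,h) in {'top':(205,95,140,110),'scene':(215,190,140,110)}.items():
    k=5 if nm=='top' else 5;k=2.85
    c=cv2.resize(r.capture(nm)['img'][y:y+h,x:x+w,::-1],None,fx=k,fy=k,interpolation=cv2.INTER_CUBIC)
    B=box(.11,.05,.07)+[0,-.1,.036]
    q=((proj(nm,place(amp,B[4:]))-[x,y]+.5)*k-.5).round().astype(np.int32);cv2.polylines(c,[q],True,(0,255,0),1);o.append(c)
cv2.imwrite('pics/end.png',np.hstack(o))
E
```

```text
19.2 [ 0.433 -0.078  0.24 ] [0.4 0.3 0.1]
```

View pics/end.png

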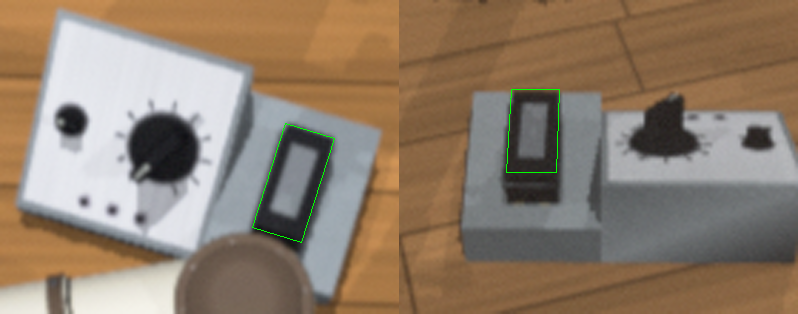

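The battery sits in the bay with its top on the predicted seated outline in both views ((293,183) and (533,131) in the picture). The knob is at its end tick, the tone knob is unmoved and the arm is clear.

```bash
python3 -c "
from station import r
print(r.finish_job())"
```

```text
the job is handed in; nothing more can be done
None
```

The volume knob is turned off to its anticlockwise stop and the battery block was then seated in the bay and released with the arm clear; the job is handed in, but it returned no verdict.

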